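Hold the pressure plate of a screen-pressing jig

TASK

A phone with a freshly fitted screen lies in the sprung bed of the blue screen-pressing jig. Lift the loose pressure plate by its black bow handle, lower it the right way round over the jig's two upright studs, and press it level onto the phone with a steady force of about 12 N on the phone (plate's weight included), never bottoming the bed, so that a colleague can run the clamp nuts down. Keep pressing steadily for at least two seconds and finish while still gripping and pressing the plate: do not let go of it, and leave the other things on the bench alone.

Things in the scene. Friction and masses are not known exactly. Their poses are not given: they have to be found in the camera images.
- jig: Screen-pressing jig, fixed: blue base 120 x 224 mm, its top 20 mm above the bench; on it an aluminium bed 84 x 156 mm on four springs with a dark phone in it, a steel stud at each end and two parked brass nuts on its -x lip (for the colleague). Origin: centre of its underside, on the bench. x across the base, y along it towards stud A's end, z up.
- stud_a_top (a point): Top of stud A, 98 mm above the bench, at x +25, y +92 mm in the jig's frame (off the jig's long centre line). Stud: 8 mm thick, its topmost 7 mm tapered to 3 mm.
- stud_b_top (a point): Top of stud B, the same kind of stud, 98 mm above the bench, at x 0, y -92 mm in the jig's frame (on the long centre line).
- bed (a joint): How far the sprung bed has been pressed down, in m: 0 = up, 0.012 = bottomed out. It does not move before the load on the phone reaches about 3.5 N, then sinks 1 mm for each further 1.2 N: 12 N at about 0.007.
- phone: Dark closed phone, 138 x 69 x 9 mm, lying in the low white nest of the bed and moving down with it; its glass faces up, 51 mm above the bench when the bed is up. Origin: centre of its underside. Its x is its length (along the jig's y).
- pressure_plate: Loose aluminium plate 90 x 208 x 5 mm with a window, on four pads 14 mm tall; about 0.24 kg, balanced under mid-handle. Origin: centre of its footprint, at the pads' lower faces. x across, y along it towards hole A, z up. Fitted, its axes match the jig's (half round it does not fit) and its origin lies over the jig's, 51 mm above the bench with the bed up.
- plate_handle (a point): Middle of the black bow handle's bar, 53 mm above the plate's origin. The bar runs along the plate's y: 12 x 12 mm in section, 88 mm clear between its two pillars, 28 mm clear beneath it down to the plate's face.
- plate_hole_a (a point): Centre of hole A on the plate's lower face (14 mm above its origin), x +25, y +92 mm in the plate's frame: 12 mm wide, near one corner; goes over stud A.
- plate_hole_b (a point): Centre of hole B on the plate's lower face (14 mm above its origin), x 0, y -92 mm in the plate's frame: 12 mm wide, on the centre line at the other end; goes over stud B.
- phone_black: Bystander: loose phone in a black case, 150 x 79 x 12 mm, lying near the right edge of the grey repair mat (the mat is 4 mm thick). Origin: centre of its underside.
- flux_tin: Bystander: loose round white tin, 44 mm wide, 20 mm tall, near the front edge of the grey mat. Origin: centre of its underside.
- solder_reel: Bystander: loose blue reel of solder, 52 mm wide, 40 mm tall, standing on the bench behind, between the mat and the laptop. Origin: centre of its underside.

How it is judged:
By the outcome, as a careful person would: the job done as asked, in the order asked, and still so for the second after the job is handed in, while the arm keeps its last pose, push and grip.
It also fails if it takes over 51 s, if anything falls off the work surface, if the arm or the gripper's body presses on something with over 40 N, if the wrist force passes 120 N, or if a joint passes its speed limit or range.

ROBOT

A 6-joint arm with a two-finger parallel gripper is mounted at the origin on a cart in front of the work surface, level with it; the furniture and walls round the work are solid. World frame = base frame: x ahead of the robot, y to its left, z up, the work surface at z = 0. Lengths are in mm, angles in rad, forces in N, time in s.
With the tool pointing down it reaches from about 375 to 900 mm from the base axis. Payload 3.1 kg.
Tool frame: the origin (TCP) lies on the centre line of the jaws, within the pads' length; the fingertips stand manip.finger_overhang ahead of it and the grasp point (between the pads) lies 2 mm behind it (manip.finger_overhang is the distance from the TCP to the fingertips, in mm); z points along the fingers, y is the line along which they close (so a half turn about z gives the same grasp; the last joint's range is limited). The gripper opens to 87 mm and grips with 3 to 60 N. Pads are 19 mm wide; open, the fingers measure 117 mm over their backs; the gripper's body (75 mm by 190 mm) begins 51 mm behind the grasp point.
Start: joints at [0.939, 0.527, 1.433, -0, 1.181, -0.178], TCP at [273.948, 561.738, 239.548] pointing down, gripper open.
Joint ranges: [-3.08, 3.08], [-0.75, 2.2], [0.22, 2.44], [-1.43, 4.57], [0, 2.65], [-2.85, 2.85]. Speed limits (rad/s): [2.79, 2.79, 3.14, 3.14, 3.14, 3.14].

INTERFACE

Orientations are given as a unit quaternion [x, y, z, w].
In Python, from plant import manip gives the robot as it stands. The module is installed in compiled form; this text tells all that it offers.
- The arm moves only by the shell command python3 -m inch 'ROWS' [FORCE]. ROWS is JSON, a list of rows, each an object of numbers: "tx", "ty", "tz": the shift along the tool's x, y, z in m; "spin": the turn about the tool's z in degrees; "grip": the opening, from 0 (shut) to 1 (fully open). In form: [{"tx": .., "ty": .., "tz": .., "spin": .., "grip": ..}, ...]. A call has 1 to 5 rows; each row is the pose to reach, as a shift and turn from the pose commanded when the call began, along the tool's axes at that moment; what a row does not reach only later rows make up. A row lasts 1/8 s, in which the tool goes at most 62.5 mm and 10.7 degrees, less where a joint would pass 70% of its speed; a pose out of reach is approached as far as the arm can. A call with a gripper value outside its range is refused whole. The fingers move at their own pace and stop on an object; FORCE is the grip in N (left out, the last holds). Time passes only in rows, so rows that repeat a pose let the fingers close. It gives the time, the measured TCP pose, the force, the opening and the grip force at its end, in the units of the state.
- manip.get_obs(): the state, without advancing time (a new reading comes with each control period).
- manip.camera(name): name is "scene" or "top" or "wrist"; returns the picture (400x640x3 uint8, blue, green, red); there is no depth.
- manip.camera_params(name): a dict with "fx", "fy", "cx", "cy" (pixels), "R" (3x3) and "t" (3): a world point X has camera coordinates R X + t; the wrist camera has in their place "tool_from_camera" (4x4, takes a point from camera to tool coordinates, whose origin is the TCP and whose axes are the flange's). Camera axes: x right, y down, z forward; pixel columns grow to the right and rows downward; lengths in mm; the calibration is good to about 2 mm. The wrist camera is an equidistant fisheye: a pixel r from the principal point sees the ray r / f radians off the axis. A picture is of the moment at which its call begins: read the wrist's pose just before it. camera_params takes no time and is no camera call.
- manip.close_job(): hands the job in; it is judged then, once.
The state is a dict: "clock": time; "joints": joint angles; "dq": joint speeds; "joint_torque": joint torques, N m; "position": TCP position; "tcp_rot": TCP orientation; "wrist_force": force on the tool from outside, world axes, zero at the start; "ft_torque": the same for the moment, N m; "opening": finger opening in mm; "grip_force": force on a finger pad.
Only numpy, scipy, OpenCV 4.12 (cv2) and the standard library are available. Lean on these libraries where they do the work, as an engineer would, in place of code of your own. Each camera call takes 0.05 s, during which the arm holds its last target. There are 200 camera calls.

## Working session

There is one attempt and no reset: what is moved stays moved. The work goes in short steps, Python scripts to look and compute and a shell command to move; the robot and the scene stay as the last step left them, time stands still between calls to the robot, and variables do not carry over. Pictures are saved under pics/ and viewed, at most 13 in all, crops included, and the job is handed in when it is done.

```bash
mkdir -p pics; python3 - <<'E'
from plant import manip
import cv2,numpy as np
o=manip.get_obs();print(o, manip.finger_overhang)
for n in("scene","top","wrist"):
    cv2.imwrite(f"pics/{n}0.png",manip.camera(n)); print(n,manip.camera_params(n))
E
```

```text
{'clock': 0.0, 'joints': array([ 9.38512229e-01,  5.28462286e-01,  1.43392545e+00, -1.13459387e-05,
        1.18140485e+00, -1.78482939e-01]), 'dq': array([-1.36866875e-05,  1.49662443e-03,  9.16976790e-05, -8.51413285e-04,
       -1.64154990e-03,  1.32448936e-03]), 'joint_torque': array([ 2.18459070e-03, -4.40043032e+01, -1.76595122e+01,  6.34928816e-02,
        5.80347993e-02, -1.61992707e-04]), 'position': array([273.52940609, 561.17405739, 238.56663088]), 'tcp_rot': array([ 2.24956392e-01,  9.74368212e-01, -1.01288630e-03, -4.28975207e-04]), 'wrist_force': array([0.24892987, 0.53151951, 0.33575346]), 'ft_torque': array([-0.04250595,  0.00990524,  0.03288092]), 'grip_force': 0.0, 'opening': 86.99042330285192} 17.0
scene {'fx': 364.1638515625627, 'fy': 364.1638515625627, 'cx': 318.5793725127779, 'cy': 199.21075189126614, 'R': array([[-0.97474437,  0.22324164, -0.00604866],
       [ 0.17237746,  0.7348831 , -0.65592137],
       [-0.1419839 , -0.64039832, -0.75480499]]), 't': array([ 480.05485052, -116.91515626, 1424.17029889])}
top {'fx': 404.2373300668896, 'fy': 404.2373300668896, 'cx': 315.776995905237, 'cy': 198.69694999495866, 'R': array([[-0.00400231, -0.99997913,  0.00507088],
       [-0.99762401,  0.00364402, -0.06879727],
       [ 0.06877736, -0.00533418, -0.99761777]]), 't': array([ 145.54472968,  509.33687766, 1440.03807728])}
wrist {'fx': 309.70691628693146, 'fy': 309.70691628693146, 'cx': 319.6565846271067, 'cy': 203.30225718807893, 'tool_from_camera': array([[-8.21779690e-04, -9.70509854e-01, -2.41060049e-01,
         6.60669386e+01],
       [ 9.99999620e-01, -8.67811372e-04,  8.47926105e-05,
         3.00492604e-02],
       [-2.91486716e-04, -2.41059887e-01,  9.70510199e-01,
        -1.45227749e+02],
       [ 0.00000000e+00,  0.00000000e+00,  0.00000000e+00,
         1.00000000e+00]])}
```

View pics/top0.png

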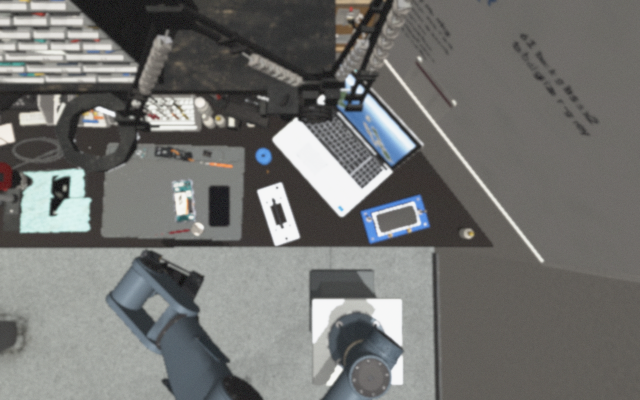

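View pics/scene0.png

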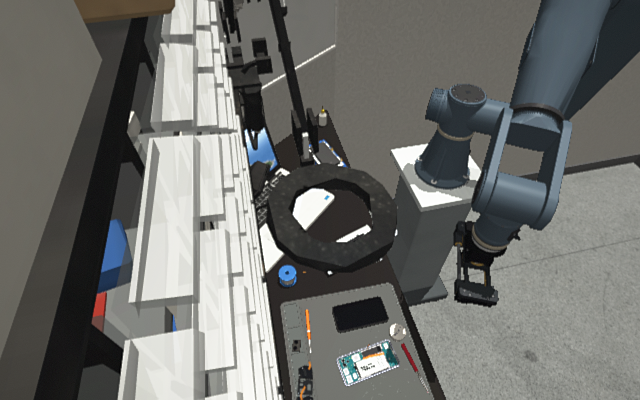

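The top view shows the plate (white, about (278,213)) and the blue jig (about (395,218)), with the laptop behind them. The scene view is blocked by the ring lamp. I'll take rough positions from the top view, then refine with the wrist camera.

```bash
cat > h.py <<'E'
import numpy as np,cv2
from plant import manip
from scipy.spatial.transform import Rotation as Ro
def ray(name,uv,obs=None):
    p=manip.camera_params(name);u,v=uv
    x,y=(u-p['cx'])/p['fx'],(v-p['cy'])/p['fy']
    if name!='wrist':
        R=p['R'];return -R.T@p['t'],R.T@np.array([x,y,1])
    r=np.hypot(x,y);s=np.sinc(r/np.pi)
    d=np.array([x*s,y*s,np.cos(r)]);T=p['tool_from_camera'];Rt=Ro.from_quat(obs['tcp_rot']).as_matrix()
    return Rt@T[:3,3]+obs['position'],Rt@T[:3,:3]@d
def onz(name,uv,z,obs=None):
    c,d=ray(name,uv,obs);return c+d*(z-c[2])/d[2]
def proj(X,obs):
    p=manip.camera_params('wrist');T=p['tool_from_camera'];Rt=Ro.from_quat(obs['tcp_rot']).as_matrix()
    c=T[:3,:3].T@(Rt.T@(np.array(X)-obs['position'])-T[:3,3])
    r=np.hypot(*c[:2]);th=np.arctan2(r,c[2]);return np.array([p['cx'],p['cy']])+p['fx']*th*c[:2]/max(r,1e-9)
def goal(xy,z,yaw_y,obs):
    """tool shift (m) and spin (deg) so TCP at xy,z with tool y axis along world yaw_y (mod pi)"""
    Rt=Ro.from_quat(obs['tcp_rot']).as_matrix()
    d=Rt.T@(np.array([*xy,z])-obs['position'])/1000
    cur=np.arctan2(Rt[1,1],Rt[0,1]);dy=np.degrees(yaw_y-cur)
    s=-dy; s=(s+90)%180-90
    return d.round(4),round(s,2)
E
python3 - <<'E'
from h import *
im=cv2.imread('pics/top0.png');hsv=cv2.cvtColor(im,cv2.COLOR_BGR2HSV)
m=np.zeros(im.shape[:2],np.uint8)
def big(mask,box):
    k=np.zeros_like(mask);x0,y0,x1,y1=box;k[y0:y1,x0:x1]=mask[y0:y1,x0:x1]
    cs,_=cv2.findContours(k,cv2.RETR_EXTERNAL,cv2.CHAIN_APPROX_NONE);return max(cs,key=cv2.contourArea)
for n,mk,b,z in(('plate',cv2.inRange(hsv,(0,0,150),(180,60,255)),(245,170,310,250),19),('jig',cv2.inRange(hsv,(100,120,80),(125,255,255)),(350,180,440,250),20)):
    r=cv2.minAreaRect(big(mk,b));bx=cv2.boxPoints(r)
    P=np.array([onz('top',q,z)[:2] for q in bx]);print(n,r,P.round(),P.mean(0),np.linalg.norm(np.diff(P,axis=0),axis=1))
cv2.imwrite('pics/c.png',cv2.resize(im[170:250,240:440],None,fx=4,fy=4,interpolation=cv2.INTER_CUBIC))
E
```

```text
plate ((278.04998779296875, 213.64999389648438), (59.45081329345703, 26.879358291625977), 71.56504821777344) [[543. 359.]
 [574. 267.]
 [371. 200.]
 [341. 291.]] [456.94609171 279.35767298] [ 96.71113613 213.94746807  95.81223621]
jig ((394.49139404296875, 218.66903686523438), (34.95429229736328, 63.11042785644531), 74.47589111328125) [[ 467.  -13.]
 [ 528. -233.]
 [ 406. -264.]
 [ 347.  -45.]] [ 437.03480534 -138.77803369] [228.13865642 125.15478207 226.85658373]
```

View pics/c.png

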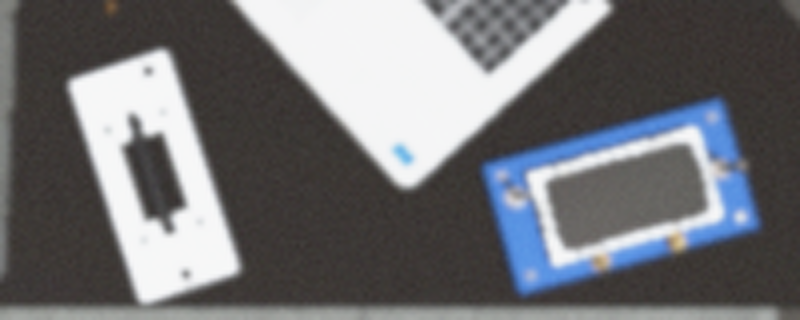

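The plate's y axis (B→A) has yaw about 18.4°, with hole A at the far end. The jig's y axis is about 105.3°: the nuts are on the robot's side and stud A is to the left, off-centre and away from the robot. Sizes match the ones given. I'll grasp with tool y at about -71.6°, so that joint 6 stays in range at the jig.

```bash
python3 - <<'E'
from h import *
o=manip.get_obs();Rt=Ro.from_quat(o['tcp_rot']).as_matrix()
print(Rt.round(2),goal((457,279),210,np.radians(-71.6),o))
E
```

```text
[[-0.9   0.44 -0.  ]
 [ 0.44  0.9  -0.  ]
 [ 0.   -0.   -1.  ]] (array([-0.2886, -0.1733,  0.029 ]), np.float64(-44.4))
```

```bash
python3 -m inch '[{"tx":-0.05,"ty":-0.03,"tz":0,"spin":10,"grip":1},{"tx":-0.1,"ty":-0.06,"tz":0,"spin":20,"grip":1},{"tx":-0.15,"ty":-0.09,"tz":0,"spin":30,"grip":1},{"tx":-0.2,"ty":-0.12,"tz":0,"spin":40,"grip":1},{"tx":-0.25,"ty":-0.15,"tz":0.015,"spin":50,"grip":1}]' 20
python3 - <<'E'
from h import *
o=manip.get_obs();print(o['joints'].round(2));print(goal((457,279),210,np.radians(-71.6),o))
E
```

```text
clock: 0.78
position: [434.5, 316.2, 225.3]
tcp_rot: [0.618, 0.786, 0.001, 0.001]
wrist_force: [0.9, 0.7, 0.2]
opening: 86.8
grip_force: 0.0
[0.42 0.43 1.67 0.   1.04 0.18]
(array([-0.0414,  0.013 ,  0.0153]), np.float64(85.28))
```

```bash
python3 -m inch '[{"tx":-0.02,"ty":0.006,"tz":0.005,"spin":10.5,"grip":1},{"tx":-0.041,"ty":0.013,"tz":0.01,"spin":21,"grip":1},{"tx":-0.041,"ty":0.013,"tz":0.015,"spin":31.5,"grip":1},{"tx":-0.041,"ty":0.013,"tz":0.015,"spin":42,"grip":1},{"tx":-0.041,"ty":0.013,"tz":0.015,"spin":52.5,"grip":1}]'
python3 -m inch '[{"tx":0,"ty":0,"tz":0,"spin":10.5,"grip":1},{"tx":0,"ty":0,"tz":0,"spin":21,"grip":1},{"tx":0,"ty":0,"tz":0,"spin":31,"grip":1},{"tx":0,"ty":0,"tz":0,"spin":32.8,"grip":1},{"tx":0,"ty":0,"tz":0,"spin":32.8,"grip":1}]'
python3 - <<'E'
from h import *
o=manip.get_obs();print(o['joints'].round(2),o['dq'].round(3),o['position'],o['tcp_rot']);cv2.imwrite('pics/w1.png',manip.camera('wrist'))
np.save('w1.npy',np.r_[o['position'],o['tcp_rot']])
t=np.radians(18.4);c=np.cos(t);s=np.sin(t)
for x,y,z in((0,0,53),(25,92,19),(0,-92,19)): print(proj((457+c*0+x*s-y*-c*1,279-x*c+y*s,z),o))
E
```

```text
clock: 1.4
position: [455.3, 280.4, 209.2]
tcp_rot: [0.902, 0.432, -0.0, -0.0]
wrist_force: [0.5, -0.4, 0.4]
opening: 86.8
grip_force: 0.0
clock: 2.02
position: [455.3, 280.6, 209.4]
tcp_rot: [0.987, 0.163, -0.0, 0.0]
wrist_force: [0.5, 0.1, 0.3]
opening: 86.6
grip_force: 0.0
[ 0.34  0.45  1.69 -0.    1.    1.59] [-0.    -0.001 -0.001 -0.    -0.002 -0.002] [455.31653246 280.64221472 209.42056887] [ 9.86545696e-01  1.63485658e-01 -1.64422510e-04  4.92168794e-05]
[322.3355865  192.62179804]
[346.05376858 102.48301534]
[321.40180982 262.6304155 ]
```

View pics/w1.png

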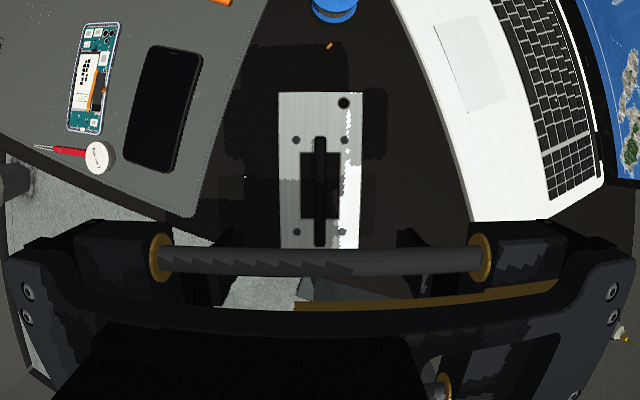

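The wrist view shows the plate, with hole A at (343,103), its left and right edges at about u = 279 and 362, and the black bar running from (320,136) to (320,246). This agrees with the prediction to within a few pixels.

```bash
python3 - <<'E'
from h import *
a=np.load('w1.npy');o=dict(position=a[:3],tcp_rot=a[3:])
g=cv2.cvtColor(cv2.imread('pics/w1.png'),cv2.COLOR_BGR2GRAY)
m=(g<70).astype(np.uint8)
h=m[95:112,335:353];ys,xs=np.nonzero(h);A=(xs.mean()+335,ys.mean()+95);print('A',A,onz('wrist',A,19,o))
# bar ends & edges
for v in (142,146,150,215,225,235):
    r=g[v,270:372];print(v,''.join('%4d'%x for x in r[38:58]),'edges',270+np.nonzero(r>70)[0][[0,-1]])
print(g[128:144,320],g[85:100,300],g[238:252,320])
L=[(278.5,v) for v in(100,240)];
for q in L:print(onz('wrist',q,19,o))
for q in [(278.5,92),(362.5,92)]:print(onz('wrist',q,19,o))
E
```

```text
A (np.float64(343.06451612903226), np.float64(102.81720430107526)) [550.7551664 287.2240236  19.       ]
142  177 176 164 142 113 117  46   8  18  20  21  21  19  20  22  20  16   4 113 162 edges [278 361]
146  176 173 175 161 110 117  43  12  18  20  21  20  21  21  23  20  16   1 113 163 edges [279 361]
150  174 171 174 160 112 118  44  10  18  19  21  22  20  19  23  22  15   2 110 160 edges [279 361]
215   14  13  13  12  13  11   8  11   8  12  11  12  12  13   8  11  10   7  13  15 edges [280 359]
225  107 105 104 103 101  79  25   5  10   9   8   9  12  10  10  11  13  48  98 107 edges [280 359]
235  105 105 103 104 101  78  25   5  11  11  11  11  10  10  10   9  10  47  96 108 edges [281 358]
[174 174 174 174 174 174 177 147  66   5  12  19  19  19  19  21] [ 19  17  19  19  16  13  40 164 183 179 180 179 180 178 179] [ 8 12  7 12 10  6 13  6 20 91 76 25 32 36]
[531.80458465 353.93738014  19.        ]
[380.72906236 306.45736984  19.        ]
[540.15512079 356.76041719  19.        ]
[569.24466095 271.35320842  19.        ]
```

```bash
python3 - <<'E'
from h import *
a=np.load('w1.npy');o=dict(position=a[:3],tcp_rot=a[3:])
p=onz('wrist',(319.9,136),59,o);q=onz('wrist',(319.4,246.7),59,o);print(p,q,np.linalg.norm(p-q),(p+q)/2,np.degrees(np.arctan2(*(p-q)[[1,0]])))
A=onz('wrist',(343.06,102.82),19,o)[:2]
# left and right edge yaw; plate centre from A with each yaw
for n,e in(('L',((279.0,146),(281,235))),('R',((362,146),(359,235)))):
    d=np.diff([onz('wrist',x,19,o)[:2] for x in e],axis=0)[0];print(n,np.degrees(np.arctan2(-d[1],-d[0])))
for yw in(18,18.5,19):
    t=np.radians(yw);ey=np.array([np.cos(t),np.sin(t)]);ex=np.array([ey[1],-ey[0]])
    print(yw,A-25*ex-92*ey)
f=manip.get_obs();print(goal((457.5,279.5),53-2,np.radians(18.5-90),f))
E
```

```text
[509.45693432 299.40104234  59.        ] [403.66112181 263.96556992  59.        ] 111.57251745004157 [456.55902806 281.68330613  59.        ] 18.517867124363026
L 18.4569848698451
R 18.495331688613593
18 [455.52801508 282.57445169]
18.5 [455.57224675 281.74366525]
19 [455.62372662 280.91329644]
(array([0.0017, 0.0018, 0.1585]), np.float64(0.31))
```

```bash
python3 -m inch '[{"tx":0.001,"ty":-0.001,"tz":0.05,"spin":0.3,"grip":1},{"tx":0.001,"ty":-0.001,"tz":0.1,"spin":0.3,"grip":1},{"tx":0.001,"ty":-0.001,"tz":0.135,"spin":0.3,"grip":1},{"tx":0.001,"ty":-0.001,"tz":0.158,"spin":0.3,"grip":1},{"tx":0.001,"ty":-0.001,"tz":0.158,"spin":0.3,"grip":1}]' 40
python3 -m inch '[{"tx":0,"ty":0,"tz":0,"spin":0,"grip":0},{"tx":0,"ty":0,"tz":0,"spin":0,"grip":0},{"tx":0,"ty":0,"tz":0,"spin":0,"grip":0},{"tx":0,"ty":0,"tz":0,"spin":0,"grip":0},{"tx":0,"ty":0,"tz":0,"spin":0,"grip":0}]' 40
```

```text
clock: 2.7
position: [454.8, 281.5, 49.9]
tcp_rot: [0.987, 0.16, -0.002, 0.0]
wrist_force: [-0.3, 1.4, 0.5]
opening: 87.1
grip_force: 0.0
clock: 3.32
position: [456.1, 282.0, 51.8]
tcp_rot: [0.987, 0.16, 0.0, -0.0]
wrist_force: [-0.2, 0.4, 0.5]
opening: 45.0
grip_force: 0.0
```

```bash
python3 -m inch '[{"tx":0,"ty":0,"tz":0,"spin":0,"grip":0},{"tx":0,"ty":0,"tz":0,"spin":0,"grip":0},{"tx":0,"ty":0,"tz":0,"spin":0,"grip":0},{"tx":0,"ty":0,"tz":0,"spin":0,"grip":0},{"tx":0,"ty":0,"tz":0,"spin":0,"grip":0}]' 50
python3 -m inch '[{"tx":0,"ty":0,"tz":0,"spin":0,"grip":0},{"tx":0,"ty":0,"tz":0,"spin":0,"grip":0}]'
```

```text
clock: 3.95
position: [456.0, 281.9, 51.4]
tcp_rot: [0.987, 0.16, -0.0, 0.0]
wrist_force: [0.3, -1.3, -1.5]
opening: 11.3
grip_force: 50.0
clock: 4.2
position: [456.0, 281.9, 51.5]
tcp_rot: [0.987, 0.16, -0.0, 0.0]
wrist_force: [0.1, -0.2, -1.4]
opening: 11.4
grip_force: 50.0
```

Gripped: the opening of 11.4 mm matches the bar. Now lift straight up.

```bash
python3 -m inch '[{"tx":0,"ty":0,"tz":-0.01,"spin":0,"grip":0},{"tx":0,"ty":0,"tz":-0.04,"spin":0,"grip":0},{"tx":0,"ty":0,"tz":-0.09,"spin":0,"grip":0},{"tx":0,"ty":0,"tz":-0.14,"spin":0,"grip":0},{"tx":0,"ty":0,"tz":-0.17,"spin":0,"grip":0}]'
python3 -m inch '[{"tx":0,"ty":0.04,"tz":0,"spin":0,"grip":0},{"tx":0,"ty":0.09,"tz":0,"spin":0,"grip":0},{"tx":0,"ty":0.14,"tz":0,"spin":0,"grip":0},{"tx":0,"ty":0.18,"tz":0,"spin":0,"grip":0},{"tx":0,"ty":0.2,"tz":0,"spin":0,"grip":0}]'
python3 -m inch '[{"tx":0,"ty":0,"tz":0,"spin":0,"grip":0},{"tx":0,"ty":0,"tz":0,"spin":0,"grip":0},{"tx":0,"ty":0,"tz":0,"spin":0,"grip":0}]'
python3 - <<'E'
from h import *
o=manip.get_obs();np.save('w2.npy',np.r_[o['position'],o['tcp_rot']]);cv2.imwrite('pics/w2.png',manip.camera('wrist'));print(o['dq'].round(3))
cv2.imwrite('pics/t2.png',manip.camera('top'))
C=np.array([437,-139]);t=np.radians(105.3);ey=np.array([np.cos(t),np.sin(t)]);ex=np.array([ey[1],-ey[0]])
for x,y,z in((25,92,98),(0,-92,98),(0,0,51)):print(proj((*(C+x*ex+y*ey),z),o))
E
```

```text
clock: 4.82
position: [456.5, 282.3, 224.7]
tcp_rot: [0.987, 0.16, 0.002, -0.0]
wrist_force: [0.8, 0.3, -2.2]
opening: 11.2
grip_force: 50.0
clock: 5.45
position: [519.4, 90.5, 221.9]
tcp_rot: [0.987, 0.159, 0.0, -0.0]
wrist_force: [0.4, 0.2, -2.8]
opening: 11.8
grip_force: 50.0
clock: 5.82
position: [518.4, 93.5, 221.5]
tcp_rot: [0.987, 0.161, -0.0, -0.0]
wrist_force: [0.2, 0.3, -2.6]
opening: 11.3
grip_force: 50.0
[ 0.001  0.001 -0.002 -0.003 -0.001 -0.002]
[417.98924096 311.62673513]
[539.72072938 317.95053175]
[468.961084   305.20843013]
```

View pics/w2.png

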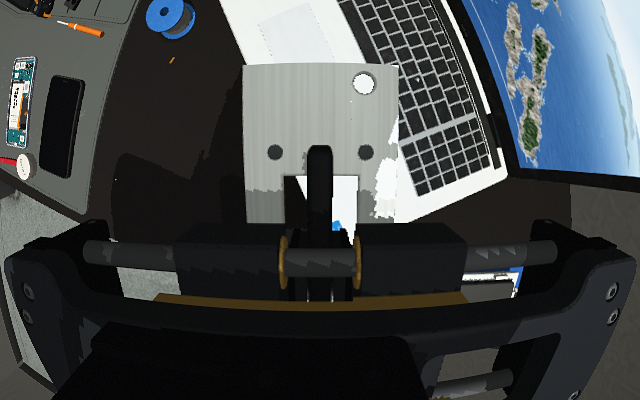

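The gripper body hides everything below row ~225; only a corner of the jig shows, at (515,275). I'll work out a viewing pose that puts the jig in the forward, lateral part of the view.

```bash
python3 - <<'E'
from h import *
C=np.array([437,-139]);t=np.radians(105.3);ey=np.array([np.cos(t),np.sin(t)]);ex=np.array([ey[1],-ey[0]])
pts=[(*(C+x*ex+y*ey),z) for x,y,z in((25,92,98),(0,-92,98),(60,112,20),(60,-112,20),(-60,-112,20),(-60,112,20))]
for yx in(18,0,-15,-30,-45):
  for P in((400,60,222),(430,30,240),(400,30,240),(430,60,260)):
    c,s=np.cos(np.radians(yx)),np.sin(np.radians(yx))
    R=np.array([[c,s,0],[s,-c,0],[0,0,-1.]])
    o=dict(position=np.array(P,float),tcp_rot=Ro.from_matrix(R).as_quat())
    print(yx,P,[tuple(proj(p,o).round().astype(int).tolist()) for p in pts])
E
```

```text
18 (400, 60, 222) [(438, 198), (567, 227), (400, 152), (548, 168), (532, 250), (390, 250)]
18 (430, 30, 240) [(394, 213), (534, 239), (365, 166), (520, 179), (504, 259), (357, 259)]
18 (400, 30, 240) [(405, 185), (544, 216), (373, 143), (527, 159), (513, 241), (366, 239)]
18 (430, 60, 260) [(415, 216), (540, 239), (385, 172), (526, 183), (511, 258), (376, 259)]
0 (400, 60, 222) [(434, 162), (575, 149), (387, 129), (539, 97), (550, 182), (408, 227)]
0 (430, 30, 240) [(397, 190), (546, 171), (358, 153), (515, 116), (525, 200), (380, 245)]
0 (400, 30, 240) [(398, 159), (548, 145), (359, 128), (515, 94), (528, 180), (381, 222)]
0 (430, 60, 260) [(419, 186), (553, 170), (380, 152), (523, 119), (532, 197), (399, 239)]
-15 (400, 60, 222) [(422, 133), (562, 82), (370, 113), (513, 40), (548, 122), (417, 203)]
-15 (430, 30, 240) [(393, 171), (539, 112), (349, 144), (495, 66), (528, 146), (395, 228)]
-15 (400, 30, 240) [(386, 140), (534, 85), (343, 120), (489, 44), (525, 125), (391, 206)]
-15 (430, 60, 260) [(416, 161), (546, 109), (371, 138), (504, 66), (535, 142), (413, 217)]
-30 (400, 60, 222) [(402, 109), (530, 18), (349, 102), (471, -9), (530, 63), (420, 178)]
-30 (430, 30, 240) [(384, 153), (516, 55), (338, 138), (461, 22), (517, 92), (405, 208)]
-30 (400, 30, 240) [(369, 125), (503, 30), (326, 116), (449, 2), (508, 72), (395, 187)]
-30 (430, 60, 260) [(406, 137), (523, 50), (358, 126), (471, 19), (523, 86), (421, 193)]
-45 (400, 60, 222) [(375, 90), (479, -36), (326, 97), (416, -45), (494, 9), (416, 152)]
-45 (430, 30, 240) [(371, 137), (475, 5), (326, 135), (414, -12), (490, 42), (410, 185)]
-45 (400, 30, 240) [(349, 114), (456, -16), (308, 117), (397, -28), (475, 24), (395, 168)]
-45 (430, 60, 260) [(389, 116), (482, -2), (343, 118), (424, -17), (495, 33), (422, 166)]
```

```bash
python3 -m inch '[{"tx":-0.04,"ty":-0.002,"tz":0,"spin":6,"grip":0},{"tx":-0.08,"ty":-0.004,"tz":0,"spin":12,"grip":0},{"tx":-0.11,"ty":-0.006,"tz":0,"spin":18.5,"grip":0},{"tx":-0.122,"ty":-0.006,"tz":0,"spin":18.5,"grip":0},{"tx":-0.122,"ty":-0.006,"tz":0,"spin":18.5,"grip":0}]'
python3 -m inch '[{"tx":0,"ty":0,"tz":0,"spin":0,"grip":0},{"tx":0,"ty":0,"tz":0,"spin":0,"grip":0},{"tx":0,"ty":0,"tz":0,"spin":0,"grip":0}]'
python3 - <<'E'
from h import *
o=manip.get_obs();np.save('w3.npy',np.r_[o['position'],o['tcp_rot']]);im=manip.camera('wrist');cv2.imwrite('pics/w3.png',im);print(o['dq'].round(3))
cv2.imwrite('pics/w3c.png',cv2.resize(im[70:260,360:620],None,fx=3,fy=3,interpolation=cv2.INTER_CUBIC))
E
```

```text
clock: 6.55
position: [401.9, 59.5, 221.9]
tcp_rot: [1.0, -0.0, 0.001, -0.0]
wrist_force: [-0.3, 0.3, -2.6]
opening: 11.2
grip_force: 50.0
clock: 6.92
position: [402.2, 59.4, 221.5]
tcp_rot: [1.0, -0.001, 0.0, -0.0]
wrist_force: [0.8, 0.7, -1.5]
opening: 11.5
grip_force: 50.0
[-0.001 -0.002  0.007  0.     0.001  0.002]
```

View pics/w3c.png

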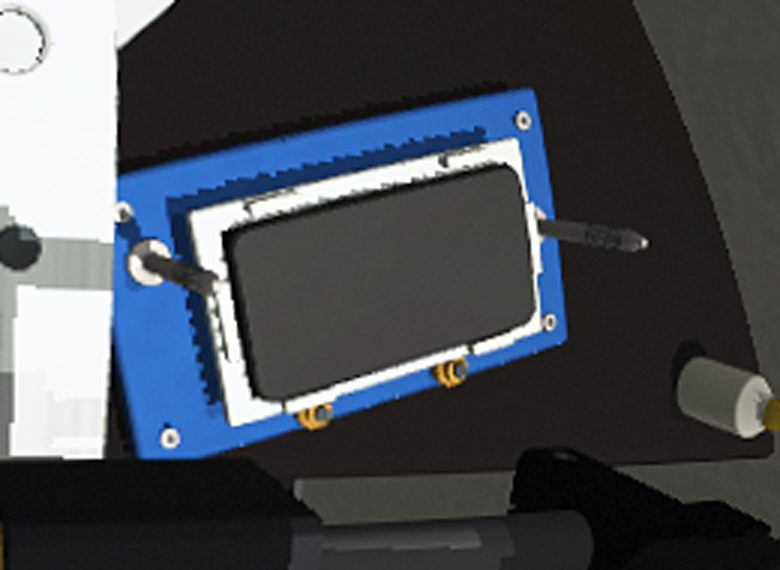

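The crop shows the whole jig. Stud A's tip is at crop (215,287), i.e. image (431.7,165.7), and stud B's tip at crop (644,242), i.e. image (574.5,150.7). The nuts are on the near lip, as expected.

```bash
python3 - <<'E'
from h import *
a=np.load('w3.npy');o=dict(position=a[:3],tcp_rot=a[3:])
im=cv2.imread('pics/w3.png');g=cv2.cvtColor(im,cv2.COLOR_BGR2GRAY);hsv=cv2.cvtColor(im,cv2.COLOR_BGR2HSV)
def f(c):return (360+(c[0]+.5)/3-.5,70+(c[1]+.5)/3-.5)
A=onz('wrist',f((214,287)),98,o)[:2];B=onz('wrist',f((644,242)),98,o)[:2]
d=A-B;yaw=np.degrees(np.arctan2(d[1],d[0]))+np.degrees(np.arctan2(25,184));
print('studs',A,B,np.linalg.norm(d),'yaw',yaw)
t=np.radians(yaw);ey=np.array([np.cos(t),np.sin(t)]);ex=np.array([ey[1],-ey[0]])
print('centre from studs',(A+B)/2-12.5*ex)
print('tipB\n',g[146:156,566:582]);print('tipA\n',g[160:172,424:440])
# phone glass quad
m=cv2.inRange(hsv,(0,0,45),(180,60,85));m[:,:433]=0;m[:120]=0;m[210:]=0;m[:,540:]=0
m=cv2.morphologyEx(m,cv2.MORPH_OPEN,np.ones((9,9)))
c=max(cv2.findContours(m,0,1)[0],key=cv2.contourArea)[:,0].astype(float)
P=np.array([onz('wrist',q,51,o)[:2] for q in c],np.float32);r=cv2.minAreaRect(P);print('phone',r)
m=cv2.inRange(hsv,(100,120,60),(125,255,255));m[:,:400]=0;m[:,560:]=0;m[225:]=0
c=max(cv2.findContours(m,0,1)[0],key=cv2.contourArea)[:,0].astype(float)
P=np.array([onz('wrist',q,20,o)[:2] for q in c])
for q in P: pass
# right short edge and top long edge fits
loc=lambda P:np.c_[(P-(A+B)/2)@ex+12.5,(P-(A+B)/2)@ey]
L=loc(P)
e=L[(L[:,0]>52)&(abs(L[:,1])<85)];k=np.polyfit(e[:,1],e[:,0],1);print('+x edge at',k[1],'tilt deg',np.degrees(k[0]))
e=L[(L[:,1]<-103)&(abs(L[:,0])<45)];k=np.polyfit(e[:,0],e[:,1],1);print('-y edge at',k[1],'tilt',np.degrees(k[0]))
e=L[(L[:,0]<-52)&(abs(L[:,1])<70)];k=np.polyfit(e[:,1],e[:,0],1);print('-x edge at',k[1],'tilt',np.degrees(k[0]))
E
```

```text
studs [435.80730369 -41.59698493] [ 461.13284768 -226.45225462] 186.58202998359693 yaw 105.538444263014
centre from studs [ 436.42693912 -137.37318092]
tipB
 [[ 41  40  41  55  38  34  29  28  30  31  28  31  31  29  30  31]
 [ 51  59  59  61  59  59  42  29  28  28  29  29  30  31  31  31]
 [ 46  51  58  58  65  71  73  56  32  26  28  30  29  29  27  31]
 [ 34  54  53  58  60  66  72  82 105  39  24  29  30  30  30  30]
 [ 31  55  52  58  58  59  61  75 196 157  23  27  29  31  30  30]
 [ 35  59  53  59  68  77  82  66 208 137  22  28  30  28  31  28]
 [ 57  64  62  64  71  82  95  71 114  65  26  31  29  29  31  32]
 [ 35  41  50  53  66  79  42  34  33  28  26  29  32  30  29  30]
 [ 30  28  28  27  26  27  28  28  27  29  30  30  29  30  30  30]
 [ 29  31  30  29  30  29  29  30  30  31  31  29  31  30  30  29]]
tipA
 [[ 49  43  37  43  71  63 105 226 254 254 255 195  19  15  30  62]
 [ 44  51  59  59  64  65  68  88 181 252 255 207  22  13  27  57]
 [ 61  67  57  64  69  73  75  71  91 249 246 157  38   9  26  49]
 [ 48  60  58  63  72  68  76 139 145 195 182 115  56   7  21  44]
 [ 57  53  57  66  73  74 104 210 223 209 217 210 136   0  17  37]
 [ 74  65  55  66  74  79 104 233 243 245 252 255 204   0  16  32]
 [ 63  62  66  67  74  82  85 205 234 244 251 252 205  12  13  27]
 [ 32  41  67  66  75  91  97 122 185 242 252 253 228  29   9  26]
 [ 33  30  25  59  83 127 134  82 229 254 251 253 238  29  10  24]
 [ 33  35  31  47  81 203 230 145 203 252 251 253 244  44   2  18]
 [ 33  33  31  48  64 202 254 197 172 246 252 252 254 208   0  16]
 [ 34  33  33  39  58 184 255 215 126 237 253 251 253 225   2   8]]
phone ((435.93548583984375, -137.70257568359375), (65.28507995605469, 134.75173950195312), 15.473064422607422)
+x edge at 59.642666845147644 tilt deg 0.12331341746658017
-y edge at -108.5965988545041 tilt -3.3416714102757012
-x edge at -53.859732157197186 tilt -4.5982131261277
```

Stud spacing comes out at 186.6 mm against 185.7 nominal. The phone centre, base edge and studs agree on a jig centre near (436.3,-137.6) and yaw 105.5°. Next I'll move above the jig, turning as I go.

```bash
python3 -m inch '[{"tx":0.007,"ty":0.04,"tz":0,"spin":-10.5,"grip":0},{"tx":0.014,"ty":0.08,"tz":0,"spin":-21,"grip":0},{"tx":0.02,"ty":0.12,"tz":0,"spin":-31.5,"grip":0},{"tx":0.027,"ty":0.16,"tz":0,"spin":-42,"grip":0},{"tx":0.034,"ty":0.197,"tz":0,"spin":-52.5,"grip":0}]'
python3 -m inch '[{"tx":0,"ty":0,"tz":0,"spin":-10.5,"grip":0},{"tx":0,"ty":0,"tz":0,"spin":-21,"grip":0},{"tx":0,"ty":0,"tz":0,"spin":-31.5,"grip":0},{"tx":0,"ty":0,"tz":0,"spin":-42,"grip":0},{"tx":0,"ty":0,"tz":0.02,"spin":-52.5,"grip":0}]'
python3 -m inch '[{"tx":0,"ty":0,"tz":0.02,"spin":-0.5,"grip":0},{"tx":0,"ty":0,"tz":0.02,"spin":-0.5,"grip":0},{"tx":0,"ty":0,"tz":0.02,"spin":-0.5,"grip":0}]'
python3 - <<'E'
from h import *
o=manip.get_obs();print(goal((436.3,-137.6),176.5,np.radians(15.5),o),o['joints'].round(2))
np.save('w4.npy',np.r_[o['position'],o['tcp_rot']]);im=manip.camera('wrist');cv2.imwrite('pics/w4.png',im)
E
```

```text
clock: 7.6
position: [435.5, -139.3, 221.5]
tcp_rot: [0.896, 0.444, 0.0, 0.0]
wrist_force: [0.4, 0.1, -2.4]
opening: 11.4
grip_force: 50.0
clock: 8.22
position: [436.5, -138.5, 202.3]
tcp_rot: [0.607, 0.795, 0.0, 0.002]
wrist_force: [0.1, -0.9, -2.6]
opening: 11.7
grip_force: 50.0
clock: 8.6
position: [435.6, -137.9, 181.9]
tcp_rot: [0.606, 0.795, 0.0, 0.0]
wrist_force: [0.6, 0.7, -1.9]
opening: 11.4
grip_force: 50.0
(array([0.0001, 0.0007, 0.0054]), np.float64(-0.1)) [-0.55  0.4   1.9   0.    0.84 -0.82]
```

View pics/w4.png

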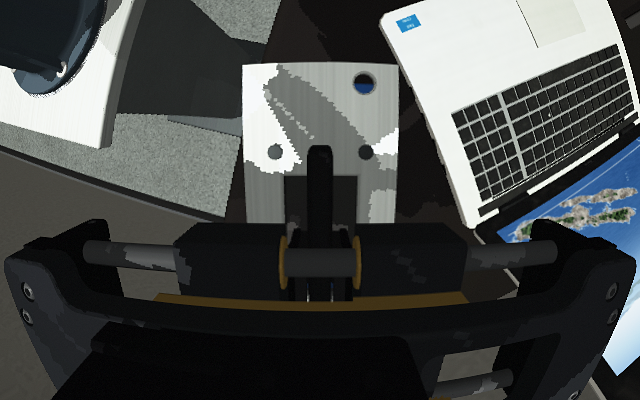

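Hole A is at (364,83), with something visible inside it. I'll zoom in on the hole.

```bash
python3 - <<'E'
from h import *
im=cv2.imread('pics/w4.png');cv2.imwrite('pics/w4c.png',cv2.resize(im[63:103,344:384],None,fx=14,fy=14,interpolation=cv2.INTER_NEAREST))
a=np.load('w4.npy');o=dict(position=a[:3],tcp_rot=a[3:])
# expected projections: hole A upper/lower face, stud tip
t=np.radians(105.5);ey=np.array([np.cos(t),np.sin(t)]);ex=np.array([ey[1],-ey[0]])
z0=o['position'][2]-51.5
for n,c,z in(('hole up',o['position'][:2],z0+19),('hole low',o['position'][:2],z0+14),('stud tip',(436.3,-137.6),98),('stud foot',(436.3,-137.6),20)):
    print(n,proj((*(np.array(c)+25*ex+92*ey),z),o))
E
```

```text
hole up [363.9642372   83.41417216]
hole low [362.7626929   84.58431649]
stud tip [355.03984223  92.93531137]
stud foot [346.02907011 101.63337309]
```

View pics/w4c.png

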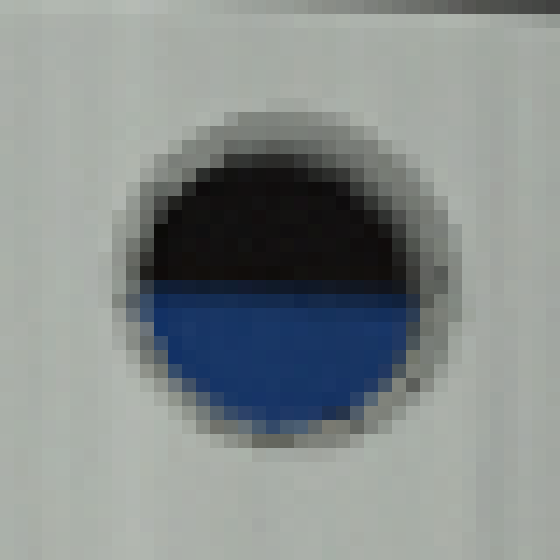

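The hole is within 0.5 mm of where it should be relative to the tool. Next I'll lower until the hole is just above the stud tips and look again through the hole.

```bash
python3 -m inch '[{"tx":0,"ty":0.0005,"tz":0.01,"spin":0,"grip":0},{"tx":0,"ty":0.0005,"tz":0.02,"spin":0,"grip":0},{"tx":0,"ty":0.0005,"tz":0.03,"spin":0,"grip":0},{"tx":0,"ty":0.0005,"tz":0.038,"spin":0,"grip":0},{"tx":0,"ty":0.0005,"tz":0.038,"spin":0,"grip":0}]'
python3 -m inch '[{"tx":0,"ty":0,"tz":0,"spin":0,"grip":0},{"tx":0,"ty":0,"tz":0,"spin":0,"grip":0}]'
python3 - <<'E'
from h import *
o=manip.get_obs();np.save('w5.npy',np.r_[o['position'],o['tcp_rot']]);im=manip.camera('wrist');cv2.imwrite('pics/w5.png',im)
print(o['position'],goal((436.3,-137.6),143.5,np.radians(15.5),o))
cv2.imwrite('pics/w5c.png',cv2.resize(im[63:103,344:384],None,fx=14,fy=14,interpolation=cv2.INTER_NEAREST))
t=np.radians(105.5);ey=np.array([np.cos(t),np.sin(t)]);ex=np.array([ey[1],-ey[0]])
z0=o['position'][2]-51.5
for n,c,z in(('hole up',o['position'][:2],z0+19),('hole low',o['position'][:2],z0+14),('stud tip',(436.3,-137.6),98),('stud 91',(436.3,-137.6),91)):
    print(n,proj((*(np.array(c)+25*ex+92*ey),z),o))
E
```

```text
clock: 9.28
position: [435.2, -137.3, 142.7]
tcp_rot: [0.606, 0.795, -0.0, -0.001]
wrist_force: [0.9, -0.0, -2.0]
opening: 11.3
grip_force: 50.0
clock: 9.52
position: [435.9, -137.7, 143.8]
tcp_rot: [0.606, 0.795, 0.0, 0.0]
wrist_force: [0.5, 0.1, -2.5]
opening: 11.3
grip_force: 50.0
[ 435.9143881  -137.69576276  143.8258878 ] (array([-0.    ,  0.0004,  0.0003]), np.float64(-0.1))
hole up [363.9879481   83.41761014]
hole low [362.78535531  84.58717742]
stud tip [361.56111834  86.44210899]
stud 91 [360.08860701  87.85546408]
```

View pics/w5c.png

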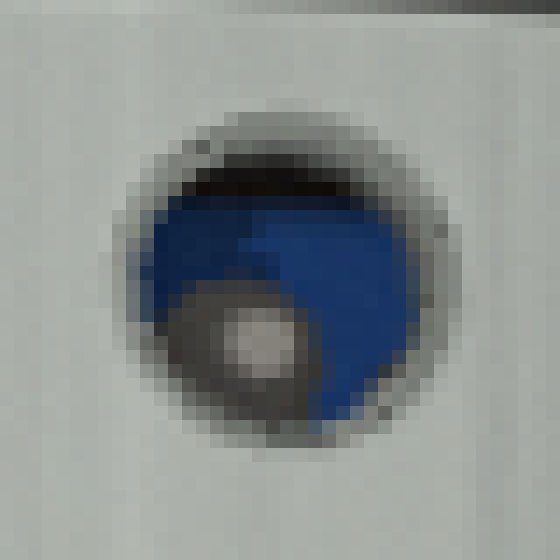

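The stud tip shows at about (362,87) inside the hole, roughly 0.7 mm off centre. I'll correct by (-0.6,+1.0) mm and lower over the tips, watching the force.

```bash
python3 -m inch '[{"tx":-0.0006,"ty":0.001,"tz":0,"spin":-0.1,"grip":0},{"tx":-0.0006,"ty":0.001,"tz":0.004,"spin":-0.1,"grip":0},{"tx":-0.0006,"ty":0.001,"tz":0.009,"spin":-0.1,"grip":0},{"tx":-0.0006,"ty":0.001,"tz":0.014,"spin":-0.1,"grip":0},{"tx":-0.0006,"ty":0.001,"tz":0.018,"spin":-0.1,"grip":0}]'
python3 -m inch '[{"tx":0,"ty":0,"tz":0,"spin":0,"grip":0},{"tx":0,"ty":0,"tz":0,"spin":0,"grip":0}]'
python3 - <<'E'
from h import *
o=manip.get_obs();im=manip.camera('wrist');cv2.imwrite('pics/w6.png',im)
print(o['position'],o['wrist_force'],o['ft_torque'],goal((436.3,-137.6),143.5,np.radians(15.5),o))
cv2.imwrite('pics/w6c.png',cv2.resize(im[63:103,344:384],None,fx=10,fy=10,interpolation=cv2.INTER_NEAREST))
E
```

```text
clock: 10.2
position: [436.6, -137.8, 125.0]
tcp_rot: [0.605, 0.796, -0.0, -0.0]
wrist_force: [-0.1, -0.7, -2.1]
opening: 11.4
grip_force: 50.0
clock: 10.45
position: [436.8, -137.9, 125.5]
tcp_rot: [0.605, 0.796, 0.0, 0.0]
wrist_force: [-0.9, 0.1, -2.2]
opening: 11.3
grip_force: 50.0
[ 436.82911674 -137.91264231  125.53960715] [-0.8656947   0.11412226 -2.18397382] [-0.04465002  0.03239906  0.00218382] (array([ 0.0004, -0.0004, -0.018 ]), np.float64(-0.0))
```

View pics/w6c.png

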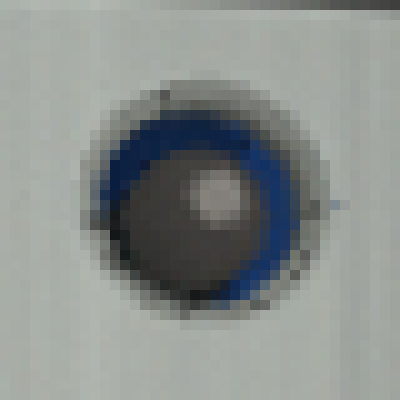

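Stud A is well centred through the hole, and the wrist force still shows only the plate's weight. I'll continue down to just above the phone.

```bash
python3 -m inch '[{"tx":0,"ty":0,"tz":0.004,"spin":0,"grip":0},{"tx":0,"ty":0,"tz":0.009,"spin":0,"grip":0},{"tx":0,"ty":0,"tz":0.014,"spin":0,"grip":0},{"tx":0,"ty":0,"tz":0.018,"spin":0,"grip":0},{"tx":0,"ty":0,"tz":0.02,"spin":0,"grip":0}]'
python3 -m inch '[{"tx":0,"ty":0,"tz":0,"spin":0,"grip":0},{"tx":0,"ty":0,"tz":0,"spin":0,"grip":0}]'
python3 -m inch '[{"tx":0,"ty":0,"tz":0.001,"spin":0,"grip":0},{"tx":0,"ty":0,"tz":0.002,"spin":0,"grip":0},{"tx":0,"ty":0,"tz":0.003,"spin":0,"grip":0},{"tx":0,"ty":0,"tz":0.004,"spin":0,"grip":0},{"tx":0,"ty":0,"tz":0.004,"spin":0,"grip":0}]'
python3 -c "
from plant import manip
o=manip.get_obs();print(o['position'],o['tcp_rot'],o['wrist_force'],o['ft_torque'])"
```

```text
clock: 11.12
position: [436.6, -137.8, 105.2]
tcp_rot: [0.605, 0.796, -0.0, -0.0]
wrist_force: [-0.4, -0.3, -2.7]
opening: 10.6
grip_force: 50.0
clock: 11.38
position: [436.9, -137.9, 105.6]
tcp_rot: [0.605, 0.796, 0.0, 0.0]
wrist_force: [-0.0, 0.5, -1.4]
opening: 11.5
grip_force: 50.0
clock: 12.0
position: [437.0, -137.8, 101.8]
tcp_rot: [0.605, 0.796, 0.0, 0.0]
wrist_force: [0.1, 1.7, 2.6]
opening: 11.7
grip_force: 50.0
[ 437.00296243 -137.83297094  101.79817448] [6.05311654e-01 7.95988520e-01 1.17285188e-04 2.53642839e-04] [0.05850425 1.72766991 2.59079832] [0.09594982 0.04804113 0.00087529]
```

Contact is where expected. Phone load is about 4.9 N, so roughly 6 mm remain.

```bash
python3 -m inch '[{"tx":0,"ty":0,"tz":0.001,"spin":0,"grip":0},{"tx":0,"ty":0,"tz":0.002,"spin":0,"grip":0},{"tx":0,"ty":0,"tz":0.003,"spin":0,"grip":0},{"tx":0,"ty":0,"tz":0.004,"spin":0,"grip":0},{"tx":0,"ty":0,"tz":0.004,"spin":0,"grip":0}]'
python3 -m inch '[{"tx":0,"ty":0,"tz":0,"spin":0,"grip":0},{"tx":0,"ty":0,"tz":0,"spin":0,"grip":0}]'
python3 -c "
from plant import manip
for i in range(6):
  manip.camera('top');o=manip.get_obs();print(o['position'],o['wrist_force'],o['ft_torque'])"
```

```text
clock: 12.62
position: [437.1, -137.8, 97.8]
tcp_rot: [0.605, 0.796, 0.0, 0.0]
wrist_force: [1.5, 2.5, 6.7]
opening: 11.2
grip_force: 50.0
clock: 12.88
position: [437.1, -137.9, 97.9]
tcp_rot: [0.605, 0.796, 0.0, 0.0]
wrist_force: [1.1, 3.6, 6.6]
opening: 11.2
grip_force: 50.0
[ 437.0913469  -137.85975931   97.86331919] [1.45328561 1.961073   7.55246299] [ 0.32792836 -0.00944222  0.01536173]
[ 437.08708891 -137.8350694    97.87816676] [1.53002644 2.12004719 5.93480988] [ 0.41029369 -0.06753609 -0.02362358]
[ 437.10103794 -137.82496757   97.86465584] [2.23016474 3.65037501 5.70086481] [ 0.34455807 -0.09916124  0.01893831]
[ 437.10876461 -137.84130084   97.87529775] [1.12635527 1.94543971 6.84556423] [ 0.30193917 -0.05965124  0.04182258]
[ 437.10434461 -137.85776515   97.86796075] [1.54481469 2.23179142 6.90316906] [ 0.32400421 -0.05410847 -0.01165015]
[ 437.1039797  -137.84662831   97.85456528] [1.04453118 3.16339977 6.16527492] [ 0.3183008  -0.06770682 -0.05426991]
```

The load is about 9 N, but a sideways force of (1.4,2.5) N has built up. I'll relieve it with a small shift in that direction while lowering a little.

```bash
python3 -m inch '[{"tx":0.0002,"ty":0.0002,"tz":0.0005,"spin":0,"grip":0},{"tx":0.0005,"ty":0.0005,"tz":0.001,"spin":0,"grip":0},{"tx":0.0005,"ty":0.0005,"tz":0.001,"spin":0,"grip":0}]'
cat > avg.py <<'E'
from plant import manip
import numpy as np
L=[]
for i in range(8):
  manip.camera('top');o=manip.get_obs();L.append(np.r_[o['position'],o['wrist_force'],o['ft_torque'],o['tcp_rot']])
print(o['clock'],np.mean(L,0).round(3))
E
python3 avg.py
```

```text
clock: 13.55
position: [437.2, -137.8, 96.9]
tcp_rot: [0.605, 0.796, -0.0, 0.0]
wrist_force: [0.3, 0.7, 8.0]
opening: 11.1
grip_force: 50.0
13.95 [ 4.37164e+02 -1.37766e+02  9.69640e+01 -9.86000e-01  3.73000e-01
  7.39600e+00 -6.90000e-02  2.80000e-01  2.00000e-03  6.05000e-01
  7.96000e-01 -0.00000e+00  0.00000e+00]
```

```bash
python3 -m inch '[{"tx":0,"ty":-0.0002,"tz":0.0006,"spin":0,"grip":0},{"tx":0,"ty":-0.0002,"tz":0.0012,"spin":0,"grip":0},{"tx":0,"ty":-0.0002,"tz":0.0017,"spin":0,"grip":0},{"tx":0,"ty":-0.0002,"tz":0.0017,"spin":0,"grip":0}]'
python3 avg.py
```

```text
clock: 14.45
position: [437.1, -137.8, 95.4]
tcp_rot: [0.605, 0.796, -0.0, 0.001]
wrist_force: [-0.6, 0.1, 8.9]
opening: 11.4
grip_force: 50.0
14.85 [ 4.37163e+02 -1.37786e+02  9.54630e+01 -5.28000e-01  7.76000e-01
  9.19300e+00  4.10000e-02  2.34000e-01  2.00000e-03  6.05000e-01
  7.96000e-01 -0.00000e+00  1.00000e-03]
```

About 11.6 N by force and 12 N by depth. I'll trim by 0.2 mm and hold for more than two seconds.

```bash
for i in 1; do :; done
python3 -m inch '[{"tx":0,"ty":0,"tz":0.0002,"spin":0,"grip":0},{"tx":0,"ty":0,"tz":0.0002,"spin":0,"grip":0},{"tx":0,"ty":0,"tz":0.0002,"spin":0,"grip":0},{"tx":0,"ty":0,"tz":0.0002,"spin":0,"grip":0},{"tx":0,"ty":0,"tz":0.0002,"spin":0,"grip":0}]' >/dev/null
python3 -m inch '[{"tx":0,"ty":0,"tz":0,"spin":0,"grip":0},{"tx":0,"ty":0,"tz":0,"spin":0,"grip":0},{"tx":0,"ty":0,"tz":0,"spin":0,"grip":0},{"tx":0,"ty":0,"tz":0,"spin":0,"grip":0},{"tx":0,"ty":0,"tz":0,"spin":0,"grip":0}]' >/dev/null
python3 avg.py
python3 -m inch '[{"tx":0,"ty":0,"tz":0,"spin":0,"grip":0},{"tx":0,"ty":0,"tz":0,"spin":0,"grip":0},{"tx":0,"ty":0,"tz":0,"spin":0,"grip":0},{"tx":0,"ty":0,"tz":0,"spin":0,"grip":0},{"tx":0,"ty":0,"tz":0,"spin":0,"grip":0}]' >/dev/null
python3 -m inch '[{"tx":0,"ty":0,"tz":0,"spin":0,"grip":0},{"tx":0,"ty":0,"tz":0,"spin":0,"grip":0},{"tx":0,"ty":0,"tz":0,"spin":0,"grip":0},{"tx":0,"ty":0,"tz":0,"spin":0,"grip":0},{"tx":0,"ty":0,"tz":0,"spin":0,"grip":0}]'
python3 avg.py
python3 - <<'E'
from h import *
im=manip.camera('wrist');a=cv2.imread('pics/w6.png')
f=lambda i:np.float32(cv2.cvtColor(i,cv2.COLOR_BGR2GRAY))
# plate far edge row, side edge columns: before contact vs pressed
for i in(a,im):
    g=f(i);print([int(55+np.abs(np.diff(g[55:75,u])).argmax()) for u in(260,300,330,385)],[int(235+np.abs(np.diff(g[v,235:252])).argmax()) for v in(90,120)],[int(390+np.abs(np.diff(g[v,390:406])).argmax()) for v in(90,120)])
x,y=a[63:103,344:384],im[63:103,344:384]
cv2.imwrite('pics/fin.png',np.hstack([cv2.resize(im[40:240,220:420],None,fx=2.5,fy=2.5),cv2.resize(a[40:240,220:420],None,fx=1.5,fy=2.5)]))
E
```

```text
16.5 [ 4.37158e+02 -1.37781e+02  9.52920e+01 -6.32000e-01  8.15000e-01
  9.29900e+00  6.00000e-02  2.33000e-01  3.00000e-03  6.05000e-01
  7.96000e-01 -0.00000e+00  1.00000e-03]
clock: 17.75
position: [437.1, -137.8, 95.3]
tcp_rot: [0.605, 0.796, -0.0, 0.001]
wrist_force: [-0.9, 1.3, 9.3]
opening: 11.4
grip_force: 50.0
18.15 [ 4.37153e+02 -1.37780e+02  9.52850e+01 -4.06000e-01  6.49000e-01
  9.36100e+00  4.80000e-02  2.32000e-01 -3.00000e-02  6.05000e-01
  7.96000e-01 -0.00000e+00  1.00000e-03]
[63, 61, 61, 63] [241, 241] [398, 397]
[62, 61, 61, 63] [241, 241] [398, 397]
```

View pics/fin.png

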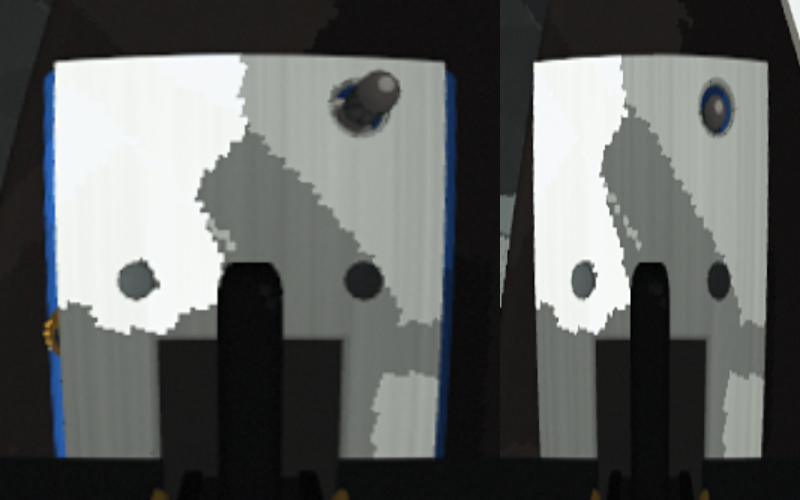

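The left half shows the stud standing well out through hole A, at crop (375,95). The plate is centred over the blue base and hasn't shifted in the grip: its edges are at the same pixels as before contact. The load has held steady for over 3 s at about 11.7 N by force and 12.1 N by depth, so I'm handing the job in.

```bash
python3 -c "
from plant import manip
print(manip.close_job())"
```

```text
the job is handed in; nothing more can be done
None
```

The job is handed in: the plate is over both studs the right way round and held level on the phone at about 12 N (11.7 N by wrist force, 12.1 N by travel), steady for over 3 s, bed pressed about 7 of its 12 mm, still gripped, with nothing else on the bench handled; stud B was not seen directly, but the plate went down its full travel with no sign of catching there.

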